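Close a two-part casting mould on a sprung stand and hold it pressed

ROBOT

A 6-joint arm with a two-finger parallel gripper is mounted at the origin on a cart in front of the work surface, level with it; the furniture and walls round the work are solid. World frame = base frame: x ahead of the robot, y to its left, z up, the work surface at z = 0. Lengths are in mm, angles in rad, forces in N, time in s.
With the tool pointing down it reaches from about 350 to 875 mm from the base axis. Payload 4.2 kg.
Tool frame: the origin (TCP) lies between the finger pads; the fingertips stand 19 mm ahead of it and the grasp point (between the pads) is the TCP; y points along the fingers, z is the direction in which the jaws open and shut, and the axes are right-handed (so a half turn about y gives the same grasp; the last joint's range is limited). The gripper opens to 85 mm and grips with 20 to 120 N. Pads are 22 mm wide; open, the fingers measure 114 mm over their backs; the gripper's body (76 mm by 85 mm) begins 54 mm behind the grasp point. The pads swing forward as they close: fully open they stand 13 mm farther back than shut.
Start: joints at [-0.942, 0.385, 0.008, 0, -1.194, -0.259], TCP at [225.907, -582.722, 250.312] pointing down, gripper open.
Joint ranges: [-3.14, 3.14], [-1.21, 2.06], [-1.07, 1.41], [-3.16, 2.05], [-2.99, -0.16], [-3.1, 3.1]. Speed limits (rad/s): [2.79, 2.79, 3.14, 3.14, 3.14, 3.14].

INTERFACE

Orientations are given as a unit quaternion [x, y, z, w].
In Python, from bench import arm gives the robot as it stands.
- The arm moves only by the shell command python3 -m inch 'ROWS'. ROWS is JSON, a list of rows, each a list of 7 numbers: the opening, from 0 (shut) to 1 (fully open), then the shift along the tool's x, y, z in cm, then the turn, a rotation vector about the tool's x, y, z in degrees. A call has 1 to 20 rows; each row is the pose to reach, as a shift and turn from the pose commanded when the call began, along the tool's axes at that moment; what a row does not reach only later rows make up. A row lasts 1/12 s, in which the tool goes at most 41.7 mm and 7.16 degrees, less where a joint would pass 70% of its speed; a pose out of reach is approached as far as the arm can. A call with a gripper value outside its range is refused whole. The fingers move at their own pace and stop on an object; the grip force is fixed at half the most. Time passes only in rows, so rows that repeat a pose let the fingers close. It gives the time, the measured TCP pose, the force and the opening at its end, in the units of the state.
- arm.read_state(): the state, without advancing time (a new reading comes with each control period).
- arm.get_image(name): name is "scene" or "side" or "wrist"; returns the picture (400x640x3 uint8, red, green, blue); there is no depth.
- arm.camera_params(name): a dict with "fx", "fy", "cx", "cy" (pixels), "rvec" (rotation vector, rad) and "tvec" (3), from world to camera coordinates, as OpenCV has them. Camera axes: x right, y down, z forward; pixel columns grow to the right and rows downward; lengths in mm; the calibration is good to about 2 mm. A picture is of the moment at which its call begins: read the wrist's pose just before it. camera_params takes no time and is no camera call; for the wrist camera it gives the pose at the moment of the call.
- arm.job_done(): hands the job in, once; it reports no verdict.
Trained networks look in the newest picture that a camera, given by its name, has taken for a name from the list of things; names that differ only in an ending like _2 or _b are one class to them, and where a whole thing is asked for, a point or a joint stands for the part that bears it (a point fixed in the world has none). Each returns a list of dicts, best first, with "conf" (0 to 1); they miss things now and then, are a little off and sometimes report something else, mostly with a low value. They report only what shows in the picture. A call takes as long as a camera call.
- arm.masks_of(label, camera): "mask" (400x640 bool, what is visible of it) and "extent" ([left, top, width, height] in pixels, round what is visible of it).
The state is a dict: "clock": time; "joints": joint angles; "joint_vel": joint speeds; "joint_efforts": joint torques, N m; "position": TCP position; "ee_rot": TCP orientation; "contact_force": force on the tool from outside, world axes, zero at the start; "wrist_torque": the same for the moment, N m; "gripper_width": finger opening in mm.
Only numpy, scipy, OpenCV 4.12 (cv2) and the standard library are available. Lean on these libraries where they do the work, as an engineer would, in place of code of your own. Each camera call takes 0.05 s, during which the arm holds its last target.

TASK

Set the lower mould half (the one with the two upright dowels) centred and lengthwise on the narrow sprung plate of the stand, and let go of it. Then take the upper half by its rib, fit it over the dowels, wide hole on the thick dowel and narrow hole on the thin one, until the faces meet flush, and press the pair down so that the sprung plate sinks about half of its 14 mm travel, not to its stop. Finish while still holding it: keep hold of the upper half's rib and keep the mould pressed down like that, leaving the other things on the bench alone.

Things in the scene. Friction and masses are not known exactly. Their poses are not given: they have to be found in the camera images.
- lower_mid (a point): Centre of the lower mould half: a loose dull grey aluminium block 96 mm long (own x), 50 mm wide (y), 35 mm high (z), 0.25 kg, lying underside down on the bench. The point is half-way up, 17.5 mm above the underside. It can be gripped across its 50 mm width.
- lower_half: The same block; origin at the centre of its underside, same axes. Its top face has a round cavity 36 mm across, 12 mm deep, in the middle and two bullet-nosed steel dowels 16 mm high: a thick one (12 mm diameter) 35 mm from the centre towards own -x, a thin one (8 mm) 35 mm towards own +x.
- upper_grip (a point): Centre of the grip rib of the upper mould half. The rib, 44 mm long (own x), 18 mm wide (y), 36 mm high, stands in the middle of the half's top; the point is half-way up it: 18 mm above the plate's top, 38 mm above its underside. When home on the lower half, this point is 55.5 mm above the lower half's centre point and their axes agree.
- upper_half: The upper mould half: a loose dull grey aluminium plate 96 mm long (own x), 50 mm wide, 20 mm thick, 0.25 kg, lying rib up; origin at the centre of its underside, same axes as the rib. Two holes go right through it, 2 mm wider than their dowels and chamfered below: the wide one 35 mm towards own -x, the narrow one 35 mm towards own +x.
- plate_top (a point): Centre of the top of the stand's sprung plate: dark steel, 76 mm long (own x), 36 mm wide (y), 8 mm thick, its top 60 mm above the bench when up, on a coil spring over a foot 110 x 80 x 10 mm fixed to the bench. It moves only straight up and down; z is up. The point sinks with the plate.
- press_plate (a joint): How far the sprung plate has sunk, in m: 0 is up, 0.014 is on its stop. The spring pushes up with 7 N when up and 1 N more per mm (21 N at the stop), so that the weight of both halves (about 5 N) does not lower it.
- lid_small: Bystander: loose metal jar lid lying flat, 62 mm across, 13 mm high; origin at its underside's centre. Leave alone.
- mussel_shell_1: Bystander: dark mussel shell, 28 x 60 x 8 mm; origin at its underside's centre. Leave alone.
- ramekin_brown: Bystander: small white ramekin with brown inside, 67 mm across, 40 mm high; origin at its underside's centre. Leave alone.

How it is judged:
By the outcome, as a careful person would: the job done as asked, in the order asked, and still so for the second after the job is handed in, while the arm keeps its last pose, push and grip.
It also fails if it takes over 72 s, if anything falls off the work surface, if the arm or the gripper's body presses on something with over 40 N, if the wrist force passes 120 N, or if a joint passes its speed limit or range.

## Working session

There is one attempt and no reset: what is moved stays moved. The work goes in short steps, Python scripts to look and compute and a shell command to move; the robot and the scene stay as the last step left them, time stands still between calls to the robot, and variables do not carry over. Pictures are saved under pics/ and viewed, and the job is handed in when it is done.

```bash
ls -la; mkdir -p pics; cat > h.py <<'E'
import numpy as np, cv2
from bench import arm
from scipy.spatial.transform import Rotation as R
def snap(n,f):
    im=arm.get_image(n); cv2.imwrite('pics/'+f,cv2.cvtColor(im,cv2.COLOR_RGB2BGR)); return im
def cam(n):
    p=arm.camera_params(n); K=np.array([[p['fx'],0,p['cx']],[0,p['fy'],p['cy']],[0,0,1]]); return K,np.array(p['rvec'],float),np.array(p['tvec'],float)
def proj(c,P):
    K,r,t=c; return cv2.projectPoints(np.array(P,float).reshape(-1,3),r,t,K,None)[0].reshape(-1,2)
def ray(c,px,z):
    K,r,t=c; Rm=cv2.Rodrigues(r)[0]; o=-Rm.T@t
    out=[]
    for u in np.array(px,float).reshape(-1,2):
        d=Rm.T@np.linalg.inv(K)@np.array([u[0],u[1],1]); out.append(o+d*(z-o[2])/d[2])
    return np.array(out)
E
python3 - <<'E'
from h import *
s=arm.read_state(); print(s)
print(R.from_quat(s['ee_rot']).as_matrix().round(3))
for n in ('scene','side','wrist'):
    snap(n,n+'0.png'); c=cam(n); Rm=cv2.Rodrigues(c[1])[0]; print(n,c[0].diagonal(),(-Rm.T@c[2]).round(0),Rm[2].round(2))
    for l in ('lower_half','upper_half','plate_top','lid_small','mussel_shell_1','ramekin_brown'):
        for d in arm.masks_of(l,n)[:3]: print(n,l,round(d['conf'],2),d['extent'])
print(arm.read_state()['clock'])
E
```

```text
total 12
drwxr-xr-x  3 agent agent 4096 Dec  7 16:22 .
drwxr-xr-x 23 root  root  4096 Dec  7 16:22 ..
drwxr-xr-x  2 agent agent 4096 Dec  7 16:22 pics
{'clock': 0.0, 'joints': array([-9.42411280e-01,  3.85557879e-01,  6.60230671e-03, -5.31656194e-04,
       -1.19402028e+00, -2.58587036e-01]), 'joint_vel': array([-5.16714244e-04, -8.91747446e-05,  1.52114810e-03,  1.10813110e-03,
       -1.21873159e-03, -9.91088638e-04]), 'joint_efforts': array([ 3.26050631e-04, -3.92287660e+01,  1.88401437e+01,  4.18611601e+00,
       -4.54950452e-03,  9.54794473e-06]), 'position': array([ 225.70378255, -582.21984591,  249.20670728]), 'ee_rot': array([-0.69429534, -0.12975856,  0.13010424,  0.69583733]), 'contact_force': array([ 0.19160181,  0.47459592, -0.72019719]), 'wrist_torque': array([-0.01991717, -0.04610045, -0.02493324]), 'gripper_width': 85.35078789240985}
[[ 0.932 -0.001 -0.361]
 [ 0.361  0.002  0.932]
 [-0.    -1.     0.002]]
scene [392.76135613 392.76135613   1.        ] [299. 663. 549.] [ 0.4  -0.74 -0.54]
scene lower_half 0.91 [254.6, 260.0, 56.8, 47.6]
scene lower_half 0.5 [272.6, 217.5, 24.6, 19.5]
scene upper_half 0.65 [379.8, 163.8, 40.0, 32.2]
scene plate_top 0.85 [330.6, 206.8, 34.3, 18.9]
scene plate_top 0.26 [256.8, 260.1, 56.4, 45.4]
scene lid_small 0.77 [275.0, 216.9, 24.2, 21.3]
side [428.89458525 428.89458525   1.        ] [ 623. -906.  633.] [ 0.01  0.85 -0.52]
side lower_half 0.98 [297.8, 163.2, 34.3, 22.4]
side upper_half 0.7 [256.6, 269.8, 49.4, 34.4]
side plate_top 0.84 [287.7, 192.3, 31.0, 15.6]
side lid_small 0.57 [340.8, 198.5, 28.0, 15.2]
side mussel_shell_1 0.56 [352.8, 223.8, 11.0, 17.0]
side ramekin_brown 0.77 [352.2, 243.9, 29.5, 29.4]
wrist [329.21264838 329.21264838   1.        ] [ 160. -608.  373.] [ 0.26  0.1  -0.96]
1.05
```

View pics/scene0.png

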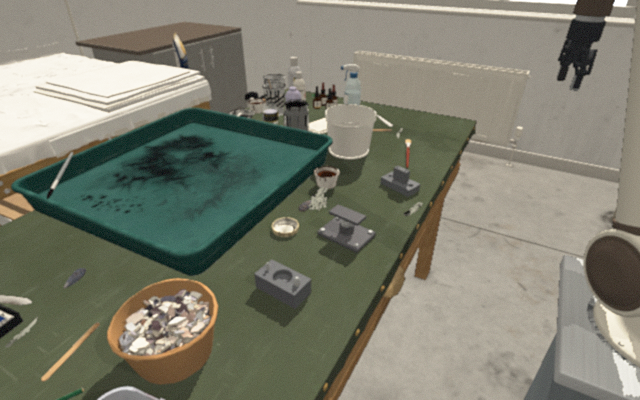

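View pics/side0.png

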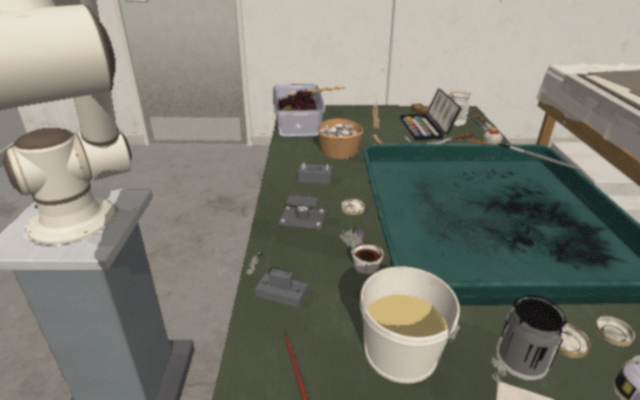

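View pics/wrist0.png

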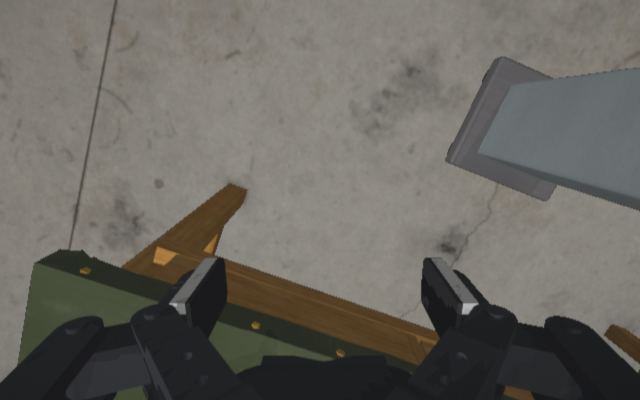

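The scene view shows the lower half at about (283,282), the stand at (345,232) and the upper half at (400,183). In the side view they are at (315,174), (302,212) and (282,288). I'll get rough positions first.

```bash
python3 - <<'E'
from h import *
sc,sd=cam('scene'),cam('side')
def tri(a,b):
    P=[c[0]@np.hstack([cv2.Rodrigues(c[1])[0],c[2].reshape(3,1)]) for c in (sc,sd)]
    X=cv2.triangulatePoints(P[0],P[1],np.array(a,float).reshape(2,1),np.array(b,float).reshape(2,1)); return (X[:3]/X[3]).ravel().round(0)
print('lower',tri((283,283),(315,174)))
print('stand',tri((347,216),(303,200)))
print('upper rib',tri((400,172),(280,278)))
for n,c,l in (('lower',(283,283),17),('upper',(400,183),20)): print(n, ray(sc,c,l).round(0))
print(ray(sd,(315,174),17).round(), ray(sd,(282,288),20).round())
for n in ('scene','side'):
    im=cv2.imread(f'pics/{n}0.png')
    x,y=(235,140) if n=='scene' else (230,150)
    cv2.imwrite(f'pics/{n}0z.png',cv2.resize(im[y:y+180,x:x+200],None,fx=4,fy=3.3333,interpolation=cv2.INTER_CUBIC) if 0 else cv2.resize(im[y:y+175,x:x+200],(685,600),interpolation=cv2.INTER_CUBIC))
E
```

```text
lower [621. 222.  17.]
stand [590.  13.  55.]
upper rib [ 556. -260.   43.]
lower [[620. 222.  17.]]
upper [[ 550. -242.   20.]]
[[621. 221.  17.]] [[ 557. -265.   20.]]
```

View pics/scene0z.png

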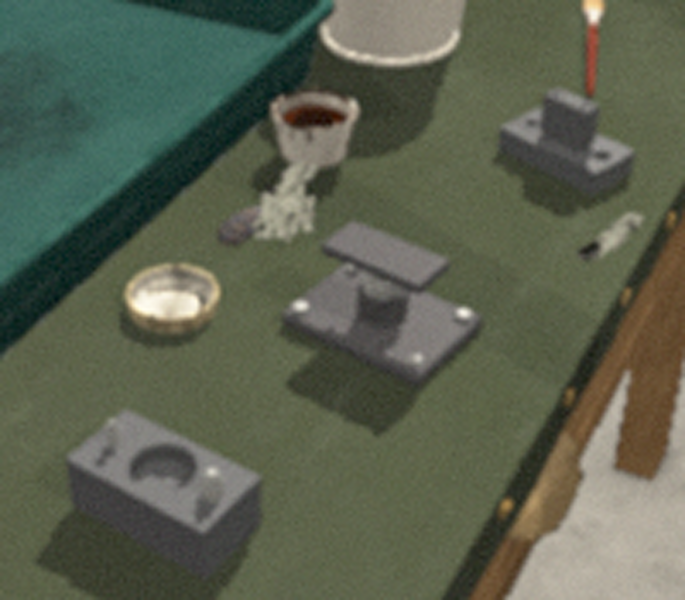

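View pics/side0z.png

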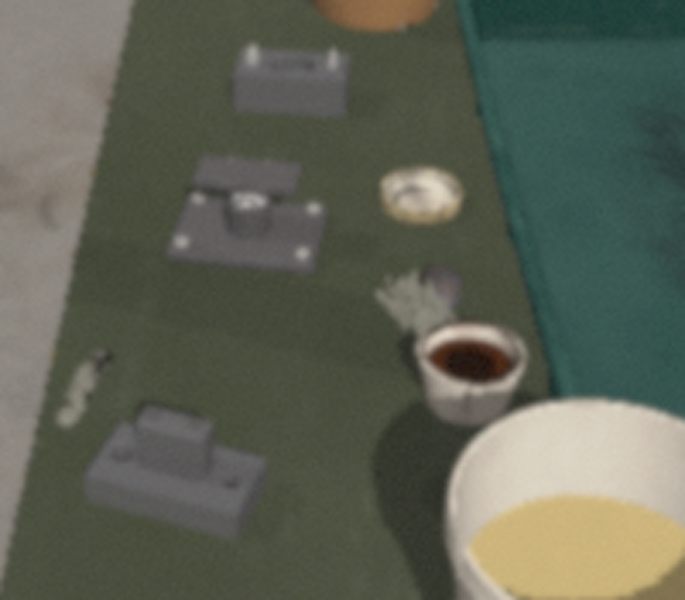

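```bash
python3 -m inch '[[1,10,0,4,0,0,0],[1,20,0,8,0,0,0],[1,40,0,17,0,0,0],[1,40,0,17,0,0,0],[1,40,0,17,0,0,0],[1,40,0,17,0,0,0],[1,40,0,17,0,0,0],[1,40,0,17,0,0,0],[1,40,0,17,0,0,0],[1,40,0,17,0,0,0],[1,40,0,17,0,0,0],[1,40,0,17,0,0,0],[1,40,0,17,0,0,0],[1,40,0,17,0,0,0],[1,40,0,17,0,0,0]]' && python3 - <<'E'
from h import *
s=arm.read_state();print(s['clock'],s['position'],s['contact_force'],abs(s['joint_vel']).max())
c=cam('wrist'); snap('wrist','w1.png'); np.savez('w1.npz',K=c[0],r=c[1],t=c[2])
for l in ('upper_half',):
    for d in arm.masks_of(l,'wrist')[:3]: print(l,round(d['conf'],2),d['extent'])
E
```

```text
clock: 2.3
position: [536.5, -280.5, 250.4]
ee_rot: [-0.695, -0.129, 0.13, 0.695]
contact_force: [-0.7, -0.2, -0.3]
gripper_width: 85.5
2.3 [ 536.54240604 -280.52753182  250.41356128] [-0.73069936 -0.21210093 -0.28791793] 0.005785305832956357
upper_half 0.93 [288.9, 146.4, 92.0, 94.4]
```

View pics/w1.png

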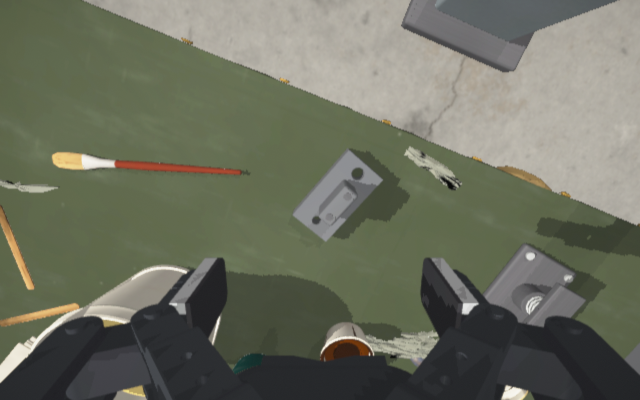

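```bash
python3 - <<'E'
from h import *
im=cv2.imread('pics/w1.png'); cv2.imwrite('pics/w1z.png',cv2.resize(im[140:250,270:400],(709,600),interpolation=cv2.INTER_CUBIC))
cv2.imwrite('pics/w1y.png',cv2.resize(im[225:345,470:610],(700,600),interpolation=cv2.INTER_CUBIC))
E
```

```text
(no output)
```

View pics/w1z.png

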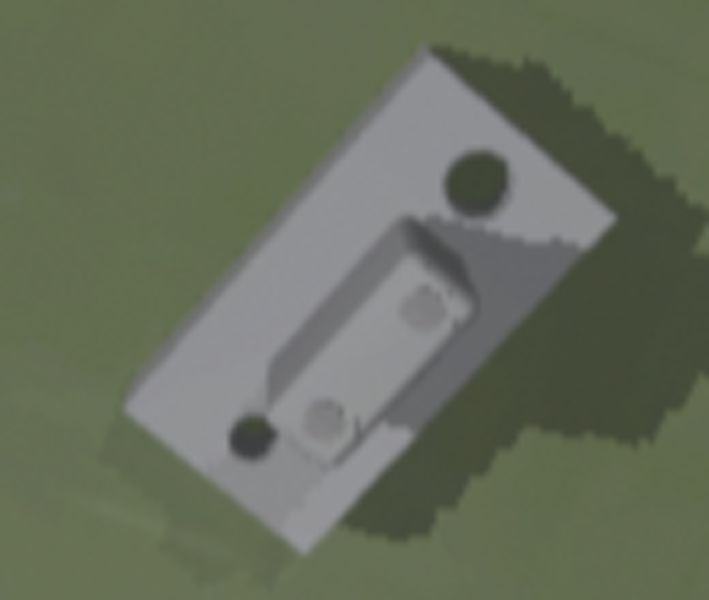

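View pics/w1y.png

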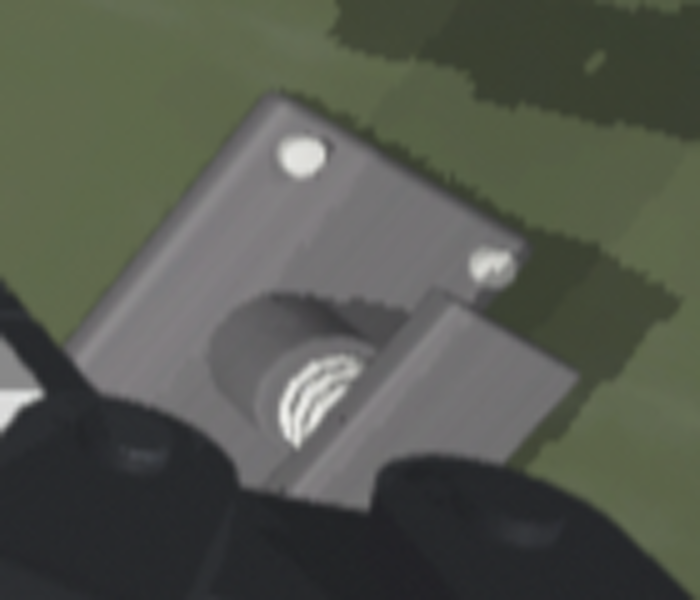

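```bash
cat >> h.py <<'E'
from scipy.optimize import least_squares
def fit(c,obj,px,x0,w=None):
    obj=np.array(obj,float);px=np.array(px,float)
    def P(q): 
        a=q[2]; Rz=np.array([[np.cos(a),-np.sin(a),0],[np.sin(a),np.cos(a),0],[0,0,1]])
        return obj@Rz.T+[q[0],q[1],0]
    f=lambda q:(proj(c,P(q))-px).ravel()
    r=least_squares(f,x0,x_scale=[10,10,.1]); return r.x,f(r.x).reshape(-1,2)
def unz(p,s,off): return (np.array(p,float)+.5)/s-.5+np.array(off)
def load(f):
    d=np.load(f); return d['K'],d['r'],d['t']
E
python3 - <<'E'
from h import *
c=load('w1.npz'); s=709/130
px=unz([(477,183),(252,437),(428,50),(617,217),(305,553),(124,408)],[709/130,600/110],(270,140))
px2=px
# guess x axis: from wide(-x) to narrow(+x)
w=ray(c,px,20); print(w.round(1)); d=w[1]-w[0]; a=np.arctan2(d[1],d[0]); print(np.degrees(a),np.linalg.norm(d))
R_=np.array([[np.cos(a),np.sin(a)],[-np.sin(a),np.cos(a)]]); m=(w[0]+w[1])[:2]/2
loc=((w[:,:2]-m)@R_.T); print(loc.round(1))
obj=[(-35,0,20),(35,0,20)]+[(np.sign(x)*48,np.sign(y)*25,20) for x,y in loc[2:]]
q,r=fit(c,obj,px,[m[0],m[1],a]); print(q,np.degrees(q[2])); print(r.round(2))
E
```

```text
[[ 519.5 -247.7   20. ]
 [ 585.6 -270.7   20. ]
 [ 498.6 -266.8   20. ]
 [ 515.7 -218.9   20. ]
 [ 605.8 -251.    20. ]
 [ 589.2 -297.6   20. ]]
-19.118324165588955 70.03267363128198
[[-35.   -0. ]
 [ 35.   -0. ]
 [-48.5 -24.9]
 [-48.   26. ]
 [ 47.7  25.2]
 [ 47.3 -24.3]]
[ 5.52420988e+02 -2.58787066e+02 -3.35795086e-01] -19.23964121868857
[[ 0.43  0.08]
 [ 0.33 -0.03]
 [ 0.14  0.31]
 [-0.28 -0.49]
 [-0.04  0.12]
 [-0.59  0.01]]
```

```bash
python3 -m inch '[[1,7,0,13,0,7,0],[1,13.5,0,26,0,21,0],[1,13.5,0,26,0,21,0],[1,13.5,0,26,0,21,0],[1,13.5,0,26,0,21,0],[1,13.5,0,26,0,21,0],[1,13.5,0,26,0,21,0],[1,13.5,0,26,0,21,0],[1,13.5,0,26,0,21,0],[1,13.5,0,26,0,21,0],[1,13.5,0,26,0,21,0],[1,13.5,0,26,0,21,0]]' && python3 - <<'E'
from h import *
s=arm.read_state();print(s['clock'],s['position'],R.from_quat(s['ee_rot']).as_matrix().round(3),abs(s['joint_vel']).max())
c=cam('wrist'); snap('wrist','w2.png'); np.savez('w2.npz',K=c[0],r=c[1],t=c[2])
im=cv2.imread('pics/w2.png')
for l in ('plate_top','lower_half'):
    for d in arm.masks_of(l,'wrist')[:3]: print(l,round(d['conf'],2),d['extent'])
E
```

```text
clock: 3.4
position: [569.1, 9.9, 250.4]
ee_rot: [0.707, 0.0, -0.0, -0.707]
contact_force: [-0.1, -0.5, -0.5]
gripper_width: 85.5
3.4 [569.11317525   9.92663679 250.36765909] [[ 1.    -0.    -0.001]
 [ 0.001 -0.     1.   ]
 [-0.    -1.    -0.   ]] 0.002976838338667432
plate_top 0.62 [299.3, 164.0, 48.2, 79.2]
lower_half 0.58 [471.3, 172.4, 82.7, 93.7]
```

View pics/w2.png

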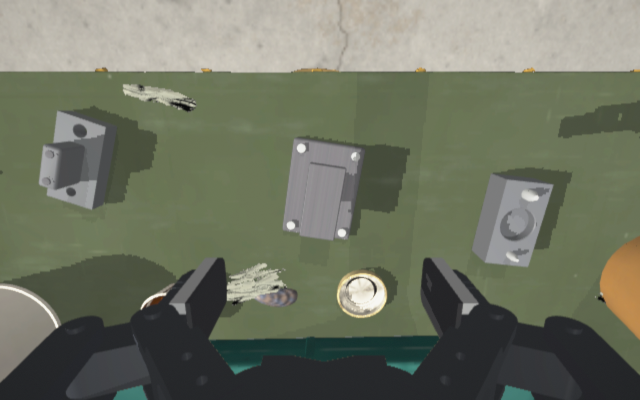

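```bash
python3 - <<'E'
from h import *
im=cv2.imread('pics/w2.png'); cv2.imwrite('pics/w2a.png',cv2.resize(im[130:250,270:390],(600,600),interpolation=cv2.INTER_CUBIC))
cv2.imwrite('pics/w2b.png',cv2.resize(im[160:280,460:580],(600,600),interpolation=cv2.INTER_CUBIC))
E
```

```text
(no output)
```

View pics/w2a.png

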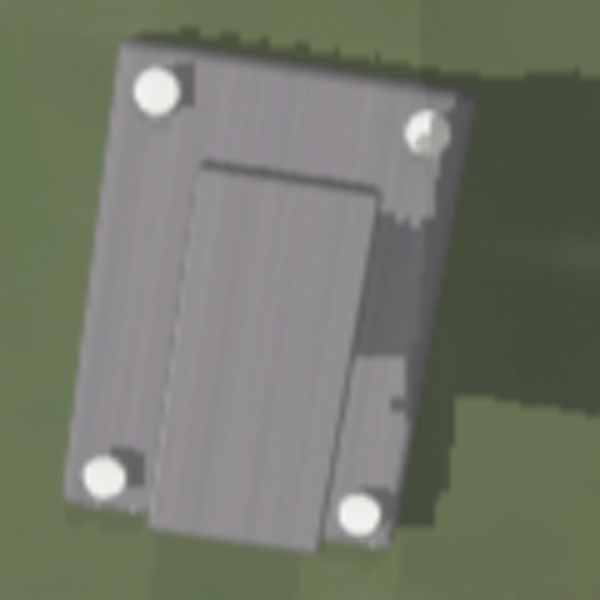

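View pics/w2b.png

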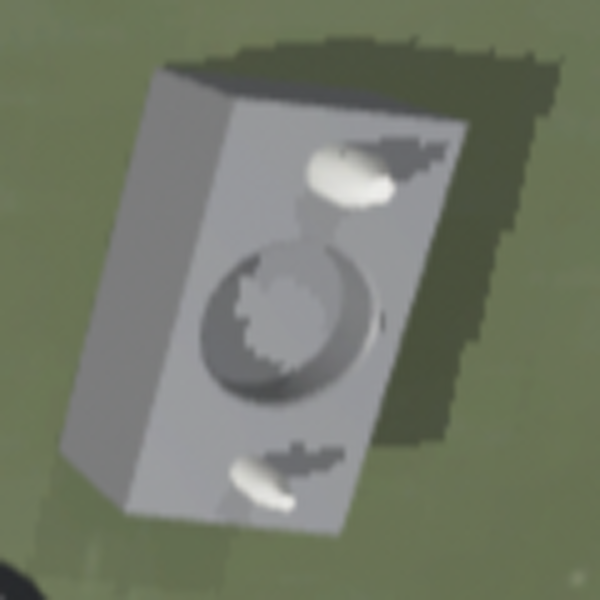

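```bash
python3 - <<'E'
from h import *
c=load('w2.npz')
def rect(L,W,z): return [(-L/2,W/2,z),(-L/2,-W/2,z),(L/2,-W/2,z),(L/2,W/2,z)]
for nm,pz,off,L,W,z,x0 in (('plate',[(378,191),(205,169),(150,524),(317,551)],(270,130),76,36,60,[590,13,0]),
  ('foot',[(472,97),(125,44),(66,502),(388,545)],(270,130),110,80,10,[590,13,0]),
  ('lower',[(468,123),(234,100),(126,512),(342,534)],(460,160),96,50,35,[620,222,0])):
    px=unz(pz,5,off); w=ray(c,px,z); print(nm,w.round(1)[:,:2].tolist())
    q,r=fit(c,rect(L,W,z),px,x0); print(q.round(2),np.degrees(q[2]).round(2),r.round(2).tolist())
E
```

```text
plate [[552.2, 30.6], [548.0, -2.5], [620.6, -14.4], [626.5, 19.6]]
[ 5.8692e+02  8.3200e+00 -1.5000e-01] -8.79 [[1.32, -0.05], [-1.19, -1.4], [-0.8, 1.03], [0.67, 0.69]]
foot [[540.0, 54.2], [528.6, -21.6], [634.6, -37.9], [645.4, 38.0]]
[ 5.8747e+02  8.1700e+00 -1.5000e-01] -8.6 [[1.63, -0.84], [-1.45, -1.43], [-1.38, 0.98], [1.22, 1.9]]
lower [[573.6, 251.4], [568.8, 201.4], [663.4, 191.7], [668.8, 241.4]]
[ 6.1870e+02  2.2149e+02 -1.0000e-01] -5.86 [[-0.12, -0.13], [0.15, -0.35], [-0.08, 0.39], [0.04, 0.15]]
```

```bash
python3 -m inch '[[1,1.5,0,4,0,2,0],[1,2.5,1,8,0,4,0],[1,4.9,5,21.2,0,5.9,0],[1,4.9,8,21.2,0,5.9,0],[1,4.9,8,21.2,0,5.9,0],[1,4.9,8,21.2,0,5.9,0],[1,4.9,8,21.2,0,5.9,0],[1,4.9,8,21.2,0,5.9,0],[1,4.9,8,21.2,0,5.9,0],[1,4.9,8,21.2,0,5.9,0],[1,4.9,8,21.2,0,5.9,0]]' && python3 - <<'E'
from h import *
print('bowl',ray(load('w2.npz'),[(602,280)],30).round())
s=arm.read_state();print(s['clock'],s['position'],R.from_quat(s['ee_rot']).as_matrix().round(3),abs(s['joint_vel']).max())
c=cam('wrist'); snap('wrist','w3.png'); np.savez('w3.npz',K=c[0],r=c[1],t=c[2])
E
```

```text
clock: 4.47
position: [618.1, 222.6, 171.7]
ee_rot: [-0.706, 0.035, -0.036, 0.707]
contact_force: [-0.1, 1.3, 0.1]
gripper_width: 85.5
bowl [[689. 334.  30.]]
4.4667 [618.12085842 222.56100255 171.69722184] [[ 0.995  0.002  0.101]
 [-0.101  0.001  0.995]
 [ 0.002 -1.     0.001]] 0.0025810893817155133
```

View pics/w3.png

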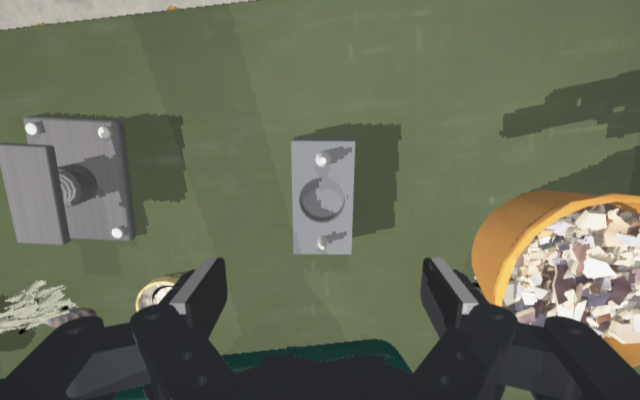

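```bash
python3 - <<'E'
from h import *
im=cv2.imread('pics/w3.png'); cv2.imwrite('pics/w3a.png',cv2.resize(im[130:270,255:395],(700,700)[:2],interpolation=cv2.INTER_CUBIC)[:600])
E
```

```text
(no output)
```

View pics/w3a.png

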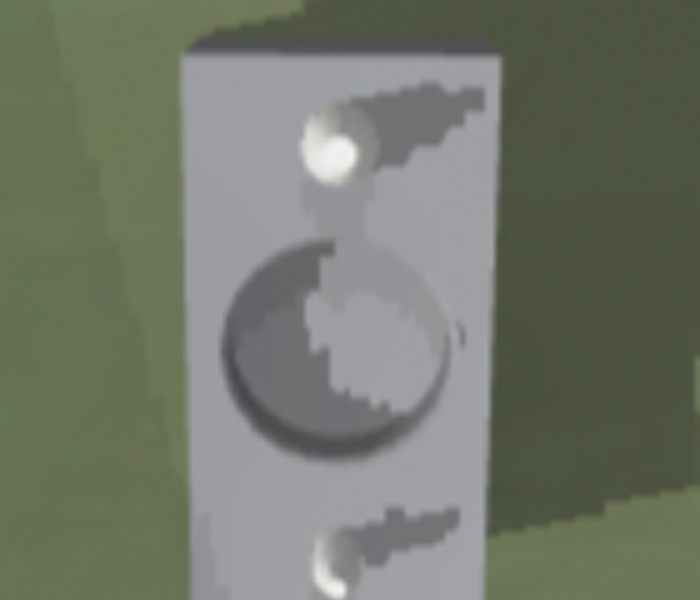

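```bash
python3 - <<'E'
from h import *
im=cv2.imread('pics/w3.png',0); 
print(im[246:260,320].tolist()); print(im[246:260,300].tolist(),im[246:260,345].tolist()); print(im[248,285:300].tolist(), im[248,345:362].tolist())
print(im[136:146,300].tolist(),im[136:146,345].tolist(),im[146,284:300].tolist(), im[146,345:362].tolist())
c=load('w3.npz')
px=[(355.0,140.5),(291.2,140.5),(292.8,254.3),(352.6,254.0)]
L,W,z=96,50,35
q,r=fit(c,[(-L/2,W/2,z),(-L/2,-W/2,z),(L/2,-W/2,z),(L/2,W/2,z)],px,[620,222,-.1]); print(q,np.degrees(q[2]),r.round(2).tolist())
E
```

```text
[224, 229, 207, 162, 149, 148, 147, 141, 122, 107, 104, 105, 105, 105]
[156, 152, 148, 148, 147, 148, 146, 140, 122, 109, 107, 107, 106, 107] [162, 161, 162, 162, 161, 161, 162, 159, 135, 107, 104, 104, 105, 105]
[107, 107, 107, 107, 107, 107, 107, 110, 134, 144, 145, 145, 145, 146, 146] [162, 162, 162, 162, 162, 160, 147, 115, 110, 109, 110, 110, 109, 110, 109, 110, 111]
[82, 80, 79, 83, 107, 140, 155, 157, 157, 157] [78, 79, 80, 80, 88, 131, 156, 159, 159, 159] [113, 113, 113, 113, 113, 112, 118, 145, 156, 157, 157, 157, 157, 157, 157, 157] [159, 158, 157, 157, 156, 157, 157, 159, 159, 154, 105, 81, 79, 79, 78, 79, 79]
[ 6.18793951e+02  2.22002268e+02 -1.03832879e-01] -5.949185756615297 [[0.17, 0.23], [-0.31, 0.06], [0.87, -0.4], [-0.72, 0.01]]
```

```bash
python3 -m inch '[[1,0.1,3,0,0,0,0],[1,0.1,6,0,0,0,0],[1,0.1,9,0,0,0,0],[1,0.1,11,0,0,0,0],[1,0.1,13,0,0,0,0],[1,0.1,14,0,0,0,0],[1,0.1,14.6,0,0,0,0],[1,0.1,14.9,0,0,0,0],[1,0.1,14.9,0,0,0,0],[0,0.1,14.9,0,0,0,0],[0,0.1,14.9,0,0,0,0],[0,0.1,14.9,0,0,0,0],[0,0.1,14.9,0,0,0,0],[0,0.1,14.9,0,0,0,0],[0,0.1,14.9,0,0,0,0],[0,0.1,14.9,0,0,0,0]]'
```

```text
clock: 5.85
position: [619.3, 224.0, 22.7]
ee_rot: [-0.706, 0.034, -0.036, 0.707]
contact_force: [-1.0, -0.2, 4.5]
gripper_width: 49.2
```

```bash
python3 - <<'E'
from h import *
s=arm.read_state();print(s['clock'],s['position'],s['contact_force'],s['gripper_width'],abs(s['joint_vel']).max())
snap('wrist','w4.png')
E
```

```text
5.85 [619.33446257 224.03723648  22.72911914] [-1.03012742 -0.24147597  4.46410539] 49.22522599713591 0.0009500013120897051
```

View pics/w4.png

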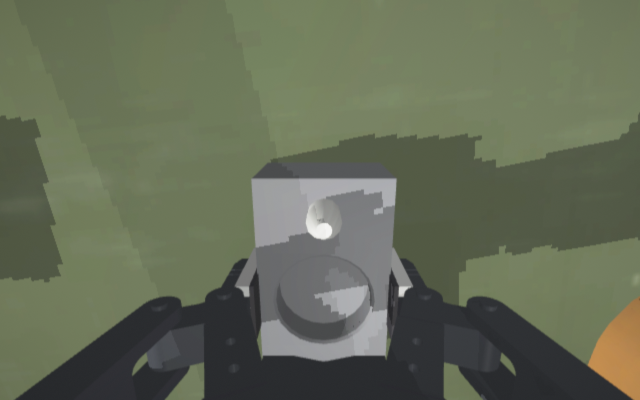

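```bash
python3 -m inch '[[0,0,-0.5,0,0,0,0],[0,0,-2,0,0,0,0],[0,0,-4,0,0,0,0],[0,0,-7,-1,0,0,0],[0,0,-10,-3,0,0,0],[0,0,-11,-6,0,1,0],[0,-0.5,-11,-9,0,2,0],[0,-0.5,-11,-12,0,2.8,0],[0,-1,-11,-15,0,2.8,0],[0,-1,-11,-18,0,2.8,0],[0,-1,-11,-20,0,2.8,0],[0,-1,-11,-21.3,0,2.8,0],[0,-1,-11,-21.8,0,2.8,0],[0,-1,-11,-21.8,0,2.8,0],[0,-1,-11,-21.8,0,2.8,0],[0,-1,-11,-21.8,0,2.8,0]]'; python3 - <<'E'
from h import *
s=arm.read_state();print(s['clock'],s['position'],s['contact_force'],s['gripper_width'],abs(s['joint_vel']).max()); print(R.from_quat(s['ee_rot']).as_matrix().round(3))
for n in ('scene','side','wrist'): snap(n,n[:2]+'5.png')
a=cv2.imread('pics/sc5.png')[150:270,280:420];b=cv2.imread('pics/si5.png')[130:250,240:380]
cv2.imwrite('pics/5.png',np.hstack([cv2.resize(x,(400,343),interpolation=cv2.INTER_CUBIC) for x in (a,b)]))
E
```

```text
clock: 7.23
position: [587.3, 8.8, 131.1]
ee_rot: [-0.705, 0.052, -0.052, 0.705]
contact_force: [-1.0, -0.1, -3.9]
gripper_width: 49.2
7.2333 [587.27972209   8.84732322 131.13992777] [-1.01075194 -0.06944159 -3.94679722] 49.24681987423752 0.005486922364236807
[[ 0.989  0.     0.147]
 [-0.147  0.     0.989]
 [ 0.    -1.     0.   ]]
```

View pics/5.png

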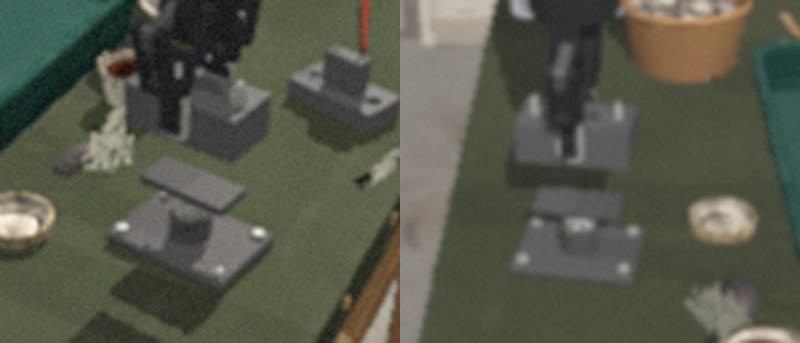

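View pics/wr5.png

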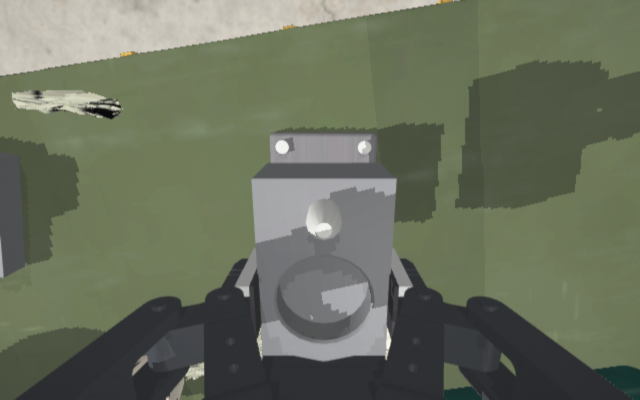

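```bash
python3 - <<'E'
from h import *
im=cv2.imread('pics/wr5.png'); cv2.imwrite('pics/wr5a.png',cv2.resize(im[120:200,240:410],(800,376),interpolation=cv2.INTER_CUBIC))
E
```

```text
(no output)
```

View pics/wr5a.png

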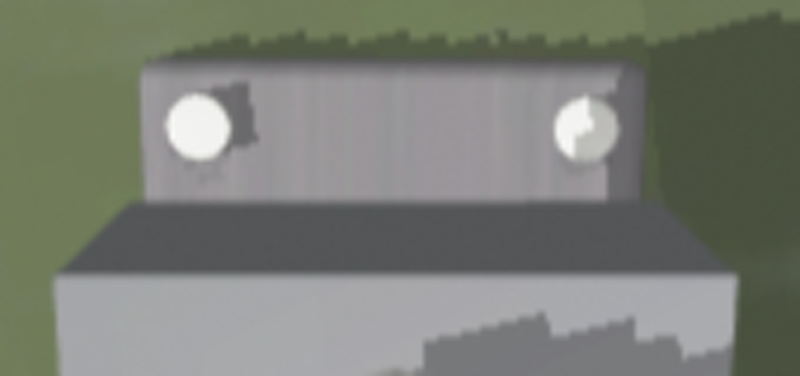

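```bash
python3 - <<'E'
from h import *
c=cam('wrist'); f=lambda p:unz(p,[800/170,376/80],(240,120))
z=131.1-22.7+35
B=ray(c,f([(56,273),(737,273)]),z); F=ray(c,f([(142,64),(643,62)]),10); bo=ray(c,f([(198,127),(586,129)]),13)
for n,X in (('blk',B),('foot',F),('bolt',bo)):
    d=X[1]-X[0]; a=np.arctan2(d[1],d[0]); m=X.mean(0); x=np.array([np.sin(a),-np.cos(a)])
    print(n,X[:,:2].round(1).tolist(),'len',np.linalg.norm(d).round(1),'yaw',np.degrees(a)-90)
    L=48 if n=='blk' else 55
    print(' centre',(m[:2]+L*x).round(1))
E
```

```text
blk [[535.5, -8.8], [542.8, 40.3]] len 49.6 yaw -8.424502297650122
 centre [586.7   8.7]
foot [[527.8, -22.1], [538.8, 54.5]] len 77.4 yaw -8.197487361144496
 centre [587.7   8.3]
bolt [[538.3, -14.9], [547.4, 44.3]] len 59.9 yaw -8.715764888371424
 centre [597.2   6.4]
```

```bash
python3 -m inch '[[0,0.1,1.5,0,0,0.2,0],[0,0.1,3,0,0,0.2,0],[0,0.1,4,0,0,0.2,0],[0,0.1,4.5,0,0,0.2,0],[0,0.1,4.7,0,0,0.2,0],[0,0.1,4.8,0,0,0.2,0],[0,0.1,4.85,0,0,0.2,0],[0,0.1,4.85,0,0,0.2,0],[0,0.1,4.85,0,0,0.2,0]]'; python3 - <<'E'
from h import *
s=arm.read_state();print(s['clock'],s['position'],s['contact_force'],s['gripper_width'],abs(s['joint_vel']).max()); print(R.from_quat(s['ee_rot']).as_matrix().round(3))
for n in ('scene','side'): snap(n,n[:2]+'6.png')
a=cv2.imread('pics/sc6.png')[150:270,280:420];b=cv2.imread('pics/si6.png')[130:250,240:380]
cv2.imwrite('pics/6.png',np.hstack([cv2.resize(x,(400,343),interpolation=cv2.INTER_CUBIC) for x in (a,b)]))
E
```

```text
clock: 8.13
position: [588.4, 7.6, 83.5]
ee_rot: [-0.705, 0.053, -0.054, 0.705]
contact_force: [0.2, 0.9, -2.4]
gripper_width: 49.2
8.1333 [588.38477135   7.62076785  83.46880141] [ 0.22411772  0.91632594 -2.40118387] 49.186692880319654 0.0021484293604086538
[[ 0.988  0.001  0.151]
 [-0.151  0.     0.988]
 [ 0.001 -1.     0.   ]]
```

View pics/6.png

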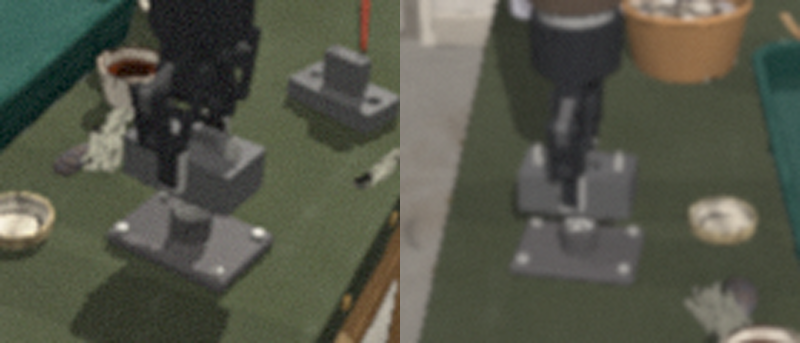

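```bash
python3 -m inch '[[0,0,0.05,0,0,0,0],[0,0,0.1,0,0,0,0],[0,0,0.1,0,0,0,0],[0,0,0.1,0,0,0,0]]'; python3 -m inch '[[0,0,0.05,0,0,0,0],[0,0,0.05,0,0,0,0],[0,0,0.05,0,0,0,0]]'
```

```text
clock: 8.57
position: [588.3, 7.6, 82.7]
ee_rot: [-0.705, 0.053, -0.054, 0.705]
contact_force: [-1.7, -0.1, 4.0]
gripper_width: 49.4
clock: 8.82
position: [588.3, 7.6, 81.9]
ee_rot: [-0.705, 0.053, -0.054, 0.705]
contact_force: [-1.8, 0.3, 4.9]
gripper_width: 49.5
```

```bash
python3 -m inch '[[0.7,0,0,0,0,0,0],[0.8,0,0,0,0,0,0],[1,0,0,0,0,0,0],[1,0,0,0,0,0,0],[1,0,-1,0,0,0,0],[1,0,-3,0,0,0,0],[1,0,-6,0,0,0,0],[1,0,-9,0,0,0,0],[1,0,-13,0,0,0,0],[1,0,-16,0,0,0,0],[1,0,-17,0,0,0,0],[1,0,-17,0,0,0,0],[1,0,-17,0,0,0,0]]'; python3 - <<'E'
from h import *
s=arm.read_state();print(s['clock'],s['position'],s['contact_force'],s['gripper_width'],abs(s['joint_vel']).max()); print(R.from_quat(s['ee_rot']).as_matrix().round(3))
c=cam('wrist'); snap('wrist','w7.png'); np.savez('w7.npz',K=c[0],r=c[1],t=c[2])
im=cv2.imread('pics/w7.png'); cv2.imwrite('pics/w7a.png',cv2.resize(im[120:270,230:410],(720,600),interpolation=cv2.INTER_CUBIC))
E
```

```text
clock: 9.9
position: [587.6, 7.7, 251.5]
ee_rot: [-0.705, 0.054, -0.054, 0.705]
contact_force: [-0.7, 0.3, -0.5]
gripper_width: 85.4
9.9 [587.59277081   7.66558716 251.52011436] [-0.67586056  0.32278386 -0.53364185] 85.35388145593616 0.04411463473098599
[[ 0.988  0.     0.152]
 [-0.152  0.001  0.988]
 [ 0.    -1.     0.001]]
```

View pics/w7.png

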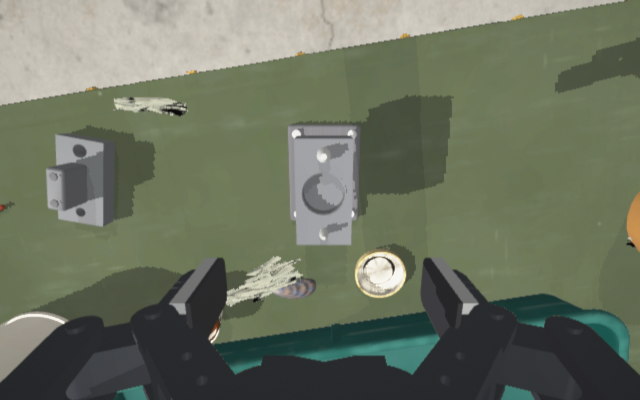

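View pics/w7a.png

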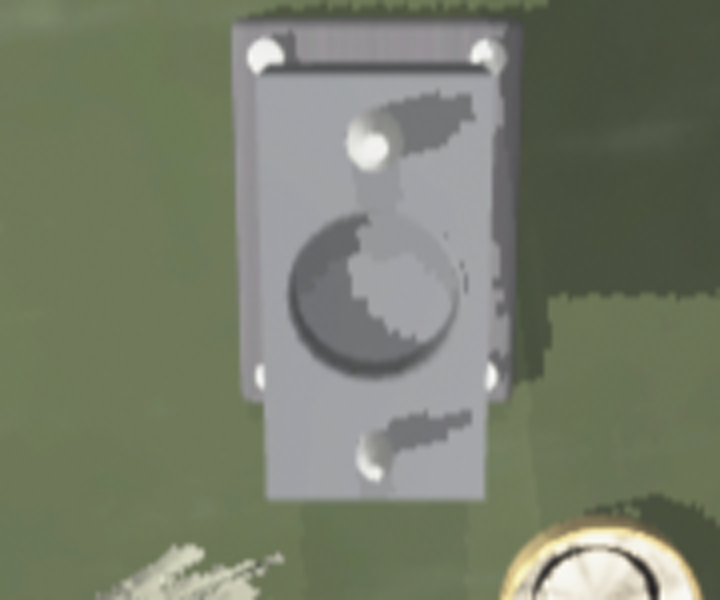

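```bash
python3 - <<'E'
from h import *
c=load('w7.npz')
def rect(L,W,z): return [(-L/2,W/2,z),(-L/2,-W/2,z),(L/2,-W/2,z),(L/2,W/2,z)]
for nm,pz,L,W,z in (('lower',[(495,72),(257,72),(266,499),(486,498.5)],96,50,95),('foot',[(521,24),(235,22),(244,400),(510,402)],110,80,10)):
    px=unz(pz,4,(230,120)); q,r=fit(c,rect(L,W,z),px,[587,8,-.15]); print(nm,q.round(1),np.degrees(q[2]).round(2),r.round(2).tolist())
E
```

```text
lower [ 5.876e+02  7.700e+00 -2.000e-01] -8.71 [[0.17, 0.06], [-0.19, 0.08], [0.22, -0.13], [-0.2, -0.04]]
foot [ 5.876e+02  8.300e+00 -2.000e-01] -8.95 [[1.46, -1.04], [-1.29, -0.84], [-1.03, 1.32], [0.84, 1.05]]
```

```bash
python3 - <<'E'
from h import *
c=load('w1.npz')
for z in (0,80,120): print(z,ray(c,[(150,267),(95,300),(222,290)],z)[:,:2].round().tolist())
sd=cam('side')
for z in (0,80,120): print(z,ray(sd,[(362,285),(410,268),(458,290),(405,378),(366,350)],z)[:,:2].round().tolist())
E
```

```text
0 [[725.0, -440.0], [797.0, -495.0], [724.0, -347.0]]
80 [[670.0, -411.0], [727.0, -455.0], [670.0, -338.0]]
120 [[643.0, -397.0], [692.0, -435.0], [642.0, -334.0]]
0 [[722.0, -234.0], [834.0, -179.0], [922.0, -247.0], [775.0, -455.0], [715.0, -399.0]]
80 [[710.0, -319.0], [807.0, -271.0], [884.0, -330.0], [756.0, -512.0], [703.0, -463.0]]
120 [[704.0, -361.0], [794.0, -317.0], [865.0, -372.0], [746.0, -541.0], [698.0, -495.0]]
```

```bash
python3 -m inch '[[1,0,0,-1.5,0,0,0],[1,0.2,0,-4,0,2,0],[1,0.6,3,-20,0,10.5,0],[1,0.6,6,-26.9,0,10.5,0],[1,0.6,8,-26.9,0,10.5,0],[1,0.6,8,-26.9,0,10.5,0],[1,0.6,8,-26.9,0,10.5,0],[1,0.6,8,-26.9,0,10.5,0],[1,0.6,8,-26.9,0,10.5,0],[1,0.6,8,-26.9,0,10.5,0],[1,0.6,8,-26.9,0,10.5,0],[1,0.6,8,-26.9,0,10.5,0],[1,0.6,8,-26.9,0,10.5,0]]'; python3 - <<'E'
from h import *
s=arm.read_state();print(s['clock'],s['position'],s['contact_force'],s['gripper_width'],abs(s['joint_vel']).max()); print(R.from_quat(s['ee_rot']).as_matrix().round(3))
c=cam('wrist'); snap('wrist','w8.png'); np.savez('w8.npz',K=c[0],r=c[1],t=c[2])
im=cv2.imread('pics/w8.png'); cv2.imwrite('pics/w8a.png',cv2.resize(im[120:270,230:410],(720,600),interpolation=cv2.INTER_CUBIC))
E
```

```text
clock: 11.03
position: [553.5, -258.3, 171.7]
ee_rot: [0.697, -0.117, 0.118, -0.697]
contact_force: [-0.3, 0.8, 0.2]
gripper_width: 85.3
11.0333 [ 553.54738172 -258.3356403   171.67085564] [-0.31492989  0.83511273  0.21302198] 85.3446403415342 0.005711077158019625
[[ 0.945  0.001  0.327]
 [-0.327 -0.     0.945]
 [ 0.001 -1.     0.   ]]
```

View pics/w8a.png

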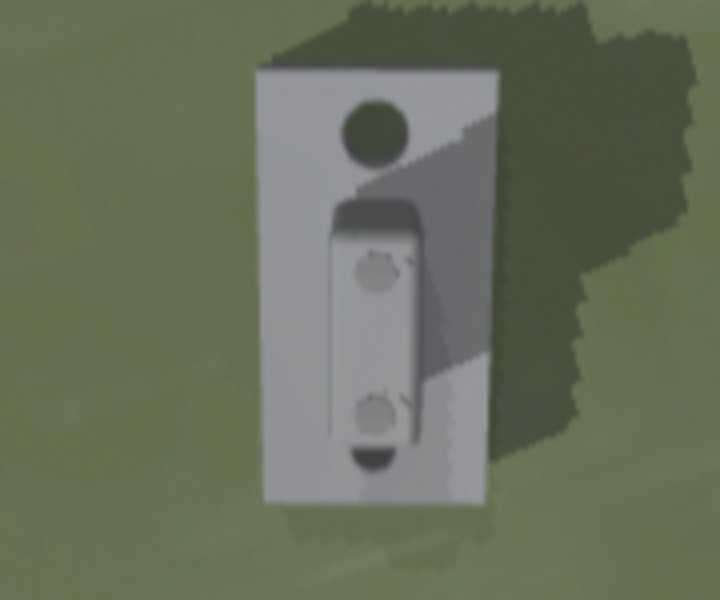

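```bash
python3 - <<'E'
from h import *
c=load('w8.npz')
def rect(L,W,z): return [(-L/2,W/2,z),(-L/2,-W/2,z),(L/2,-W/2,z),(L/2,W/2,z)]
px=unz([(499,72),(256,71),(264,503.5),(486,504),(375.5,133)],4,(230,120)); q,r=fit(c,rect(96,50,20)+[(-35,0,20)],px,[552,-258,-.33]); print(q.round(2),np.degrees(q[2]).round(2),r.round(2).tolist())
E
```

```text
[ 5.5284e+02 -2.5831e+02 -3.4000e-01] -19.35 [[-0.05, -0.18], [-0.23, -0.2], [0.01, -0.0], [-0.02, 0.09], [0.29, 0.33]]
```

```bash
python3 -m inch '[[1,-0.1,2,0,0,0.2,0],[1,-0.1,5,0,0,0.2,0],[1,-0.1,8,0,0,0.2,0],[1,-0.1,10.5,0,0,0.2,0],[1,-0.1,12,0,0,0.2,0],[1,-0.1,12.6,0,0,0.2,0],[1,-0.1,12.9,0,0,0.2,0],[1,-0.1,12.9,0,0,0.2,0],[0.5,-0.1,12.9,0,0,0.2,0],[0.4,-0.1,12.9,0,0,0.2,0],[0.3,-0.1,12.9,0,0,0.2,0],[0,-0.1,12.9,0,0,0.2,0],[0,-0.1,12.9,0,0,0.2,0],[0,-0.1,12.9,0,0,0.2,0],[0,-0.1,12.9,0,0,0.2,0],[0,-0.1,12.9,0,0,0.2,0],[0,-0.1,12.9,0,0,0.2,0],[0,-0.1,12.9,0,0,0.2,0]]'; python3 - <<'E'
from h import *
s=arm.read_state();print(s['clock'],s['position'],s['contact_force'],s['gripper_width'],abs(s['joint_vel']).max()); print(R.from_quat(s['ee_rot']).as_matrix().round(4))
c=cam('wrist'); snap('wrist','w9.png'); np.savez('w9.npz',K=c[0],r=c[1],t=c[2])
E
```

```text
clock: 12.58
position: [552.6, -259.0, 42.9]
ee_rot: [0.697, -0.119, 0.119, -0.697]
contact_force: [-0.6, 1.5, 5.6]
gripper_width: 16.9
12.5833 [ 552.57041507 -259.02875366   42.92399765] [-0.5573009   1.52912665  5.55539618] 16.860277604680334 0.00247913159359719
[[ 9.432e-01  9.000e-04  3.322e-01]
 [-3.322e-01 -4.000e-04  9.432e-01]
 [ 1.000e-03 -1.000e+00 -0.000e+00]]
```

View pics/w9.png

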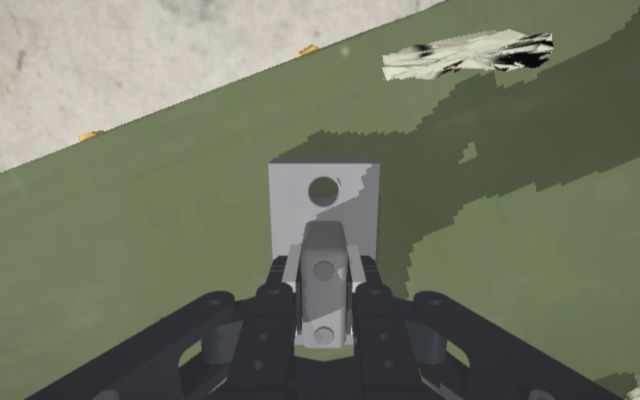

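```bash
python3 -m inch '[[0,0,-0.5,0,0,0,0],[0,0,-2,0,0,0,0],[0,0,-5,0,0,0,0],[0,0,-8,0,0,0,0],[0,0,-11,1,0,0,0],[0,-0.5,-13,3,0,-1,0],[0,-1,-13.7,6,0,-3,0],[0,-2,-13.7,9,0,-5,0],[0,-2.5,-13.7,12,0,-7,0],[0,-3,-13.7,15,0,-9,0],[0,-4,-13.7,18,0,-10.7,0],[0,-4.5,-13.7,21,0,-10.7,0],[0,-5,-13.7,23.5,0,-10.7,0],[0,-5.3,-13.7,25.3,0,-10.7,0],[0,-5.5,-13.7,26.1,0,-10.7,0],[0,-5.5,-13.7,26.3,0,-10.7,0],[0,-5.5,-13.7,26.3,0,-10.7,0],[0,-5.5,-13.7,26.3,0,-10.7,0],[0,-5.5,-13.7,26.3,0,-10.7,0]]'; python3 - <<'E'
from h import *
s=arm.read_state();print(s['clock'],s['position'],s['contact_force'],s['gripper_width'],abs(s['joint_vel']).max()); print(R.from_quat(s['ee_rot']).as_matrix().round(4))
c=cam('wrist'); snap('wrist','w10.png'); np.savez('w10.npz',K=c[0],r=c[1],t=c[2])
im=cv2.imread('pics/w10.png'); cv2.imwrite('pics/w10a.png',cv2.resize(im[130:260,240:400],(738,600),interpolation=cv2.INTER_CUBIC))
for n in ('scene','side'): snap(n,n[:2]+'10.png')
a=cv2.imread('pics/sc10.png')[130:270,280:420];b=cv2.imread('pics/si10.png')[110:250,240:380]
cv2.imwrite('pics/10.png',np.hstack([cv2.resize(x,(400,400),interpolation=cv2.INTER_CUBIC) for x in (a,b)]))
E
```

```text
clock: 14.22
position: [587.4, 6.2, 179.1]
ee_rot: [0.705, -0.055, 0.054, -0.705]
contact_force: [0.2, 0.3, -1.4]
gripper_width: 17.1
14.2167 [587.37790073   6.23982367 179.05207801] [ 0.16754347  0.31031251 -1.35612698] 17.11547010400596 0.0033869098639298188
[[ 9.882e-01 -8.000e-04  1.531e-01]
 [-1.531e-01 -2.000e-04  9.882e-01]
 [-8.000e-04 -1.000e+00 -3.000e-04]]
```

View pics/w10a.png

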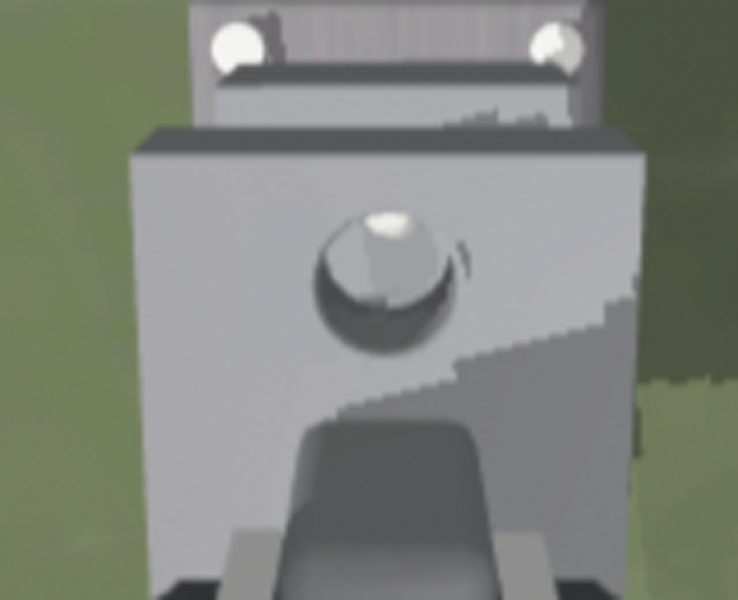

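View pics/10.png

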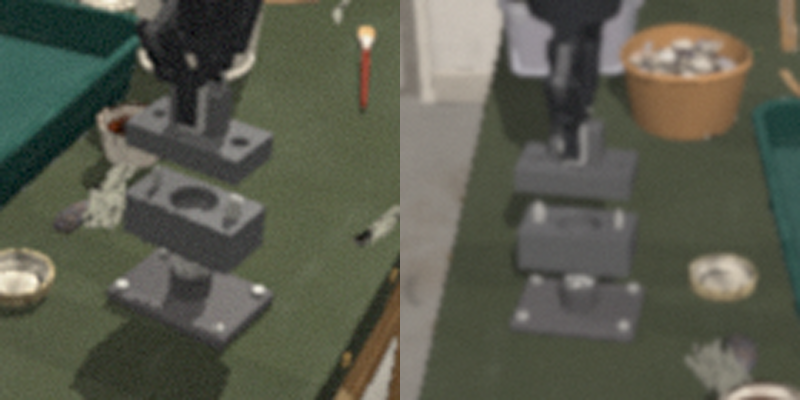

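```bash
python3 - <<'E'
from h import *
c=load('w10.npz'); f=lambda p:unz(p,[738/160,600/130],(240,130))
zt=179.05-42.9+20
for n,p,z in (('up',[(131,155),(645,155)],zt),('upbot',[(157,130),(619,130)],zt-20),('lo',[(216,84),(575,84)],95),('foot',[(189,3),(606,2)],10)):
    X=ray(c,f(p),z); d=X[1]-X[0]; a=np.arctan2(d[1],d[0]); m=X.mean(0)[:2]; x=np.array([np.sin(a),-np.cos(a)]); L=55 if n=='foot' else 48
    print(n,'len',np.linalg.norm(d).round(1),'yaw',(np.degrees(a)-90).round(2),'edge',m.round(1),'centre',(m+L*np.array([.9884,-.152])).round(1))
H=ray(c,f([(386,283)]),zt)[0][:2]; print('hole->centre',(H+35*np.array([.9884,-.152])).round(1))
T=ray(c,f([(388,215)]),111)[0][:2];print('dowel',(T+35*np.array([.9884,-.152])).round(1))
E
```

```text
up len 49.7 yaw -8.79 edge [540.   13.4] centre [587.4   6.1]
upbot len 50.5 yaw -8.79 edge [540.4  13.4] centre [587.8   6.1]
lo len 48.6 yaw -8.79 edge [540.2  14.5] centre [587.6   7.2]
foot len 78.4 yaw -8.66 edge [534.6  16.2] centre [589.    7.8]
hole->centre [587.1   6. ]
dowel [589.3   5.9]
```

```bash
python3 -m inch '[[0,0,0.5,0.1,0,0,0],[0,0,1.2,0.14,0,0,0],[0,0,1.7,0.14,0,0,0],[0,0,2,0.14,0,0,0],[0,0,2,0.14,0,0,0],[0,0,2,0.14,0,0,0]]'; python3 - <<'E'
from h import *
s=arm.read_state();print(s['clock'],s['position'],s['contact_force'],s['gripper_width'],abs(s['joint_vel']).max()); print(R.from_quat(s['ee_rot']).as_matrix().round(4))
c=cam('wrist'); snap('wrist','w11.png'); np.savez('w11.npz',K=c[0],r=c[1],t=c[2])
im=cv2.imread('pics/w11.png'); cv2.imwrite('pics/w11a.png',cv2.resize(im[130:260,240:400],(738,600),interpolation=cv2.INTER_CUBIC))
for n in ('scene','side'): snap(n,n[:2]+'11.png')
a=cv2.imread('pics/sc11.png')[160:240,300:380];b=cv2.imread('pics/si11.png')[150:230,265:345]
cv2.imwrite('pics/11.png',np.hstack([cv2.resize(x,(400,400),interpolation=cv2.INTER_CUBIC) for x in (a,b)]))
E
```

```text
clock: 14.87
position: [587.9, 8.7, 158.9]
ee_rot: [0.705, -0.054, 0.053, -0.705]
contact_force: [0.4, -0.3, -2.8]
gripper_width: 17.2
14.8667 [587.8699886    8.74981515 158.88758974] [ 0.37143258 -0.25690182 -2.80407523] 17.21135949546021 0.009691821051970858
[[ 9.885e-01 -8.000e-04  1.513e-01]
 [-1.513e-01 -4.000e-04  9.885e-01]
 [-7.000e-04 -1.000e+00 -5.000e-04]]
```

View pics/w11a.png

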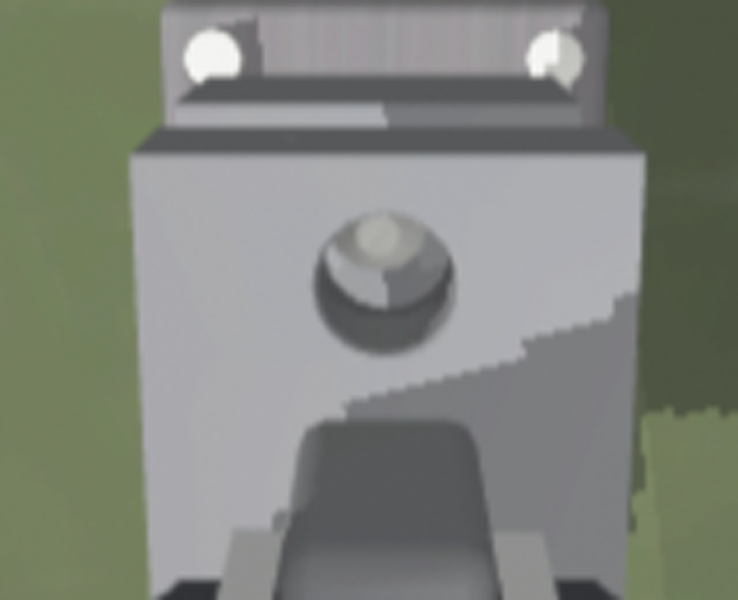

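View pics/11.png

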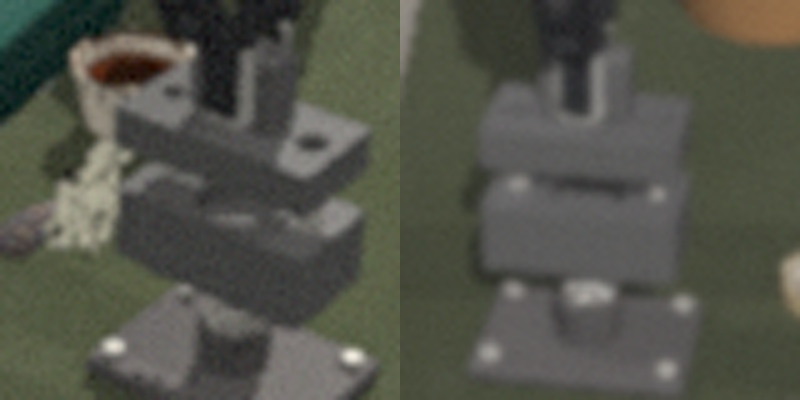

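```bash
cat > m.py <<'E'
from h import *
def rep(npz,zt,up,lo,hole,tip):
    c=load(npz); f=lambda p:unz(p,[738/160,600/130],(240,130)); u=np.array([.9884,-.152])
    for n,p,z in (('up',up,zt),('lo',lo,95)):
        X=ray(c,f(p),z); d=X[1]-X[0]; a=np.arctan2(d[1],d[0]); m=X.mean(0)[:2]
        print(n,'len',np.linalg.norm(d).round(1),'yaw',(np.degrees(a)-90).round(2),'centre',(m+48*u).round(1))
    print('hole c',(ray(c,f([hole]),zt)[0][:2]+35*u).round(1)); print('tip c',(ray(c,f([tip]),111)[0][:2]+35*u).round(1))
E
python3 - <<'E'
from m import *
rep('w11.npz',158.9-42.9+20,[(131,155),(645,155)],[(178,104),(580,104)],(386,283),(379,235))
for i in range(3): print(arm.read_state()['position'])
E
```

```text
up len 49.7 yaw -8.69 centre [587.9   8.6]
lo len 49.3 yaw -8.69 centre [588.    7.5]
hole c [587.6   8.4]
tip c [587.9   7.6]
[588.20849578   8.88963704 159.59142246]
[588.20849578   8.88963704 159.59142246]
[588.20849578   8.88963704 159.59142246]
```

```bash
python3 -m inch '[[0,0,0,-0.05,0,0,0],[0,0,0,-0.1,0,0,0],[0,0,0.2,-0.1,0,0,0],[0,0,0.4,-0.1,0,0,0],[0,0,0.4,-0.1,0,0,0],[0,0,0.4,-0.1,0,0,0]]'; python3 - <<'E'
from h import *
s=arm.read_state();print(s['clock'],s['position'],s['contact_force'],s['gripper_width'],abs(s['joint_vel']).max()); print(R.from_quat(s['ee_rot']).as_matrix().round(4))
c=cam('wrist'); snap('wrist','w12.png'); np.savez('w12.npz',K=c[0],r=c[1],t=c[2])
im=cv2.imread('pics/w12.png'); cv2.imwrite('pics/w12a.png',cv2.resize(im[130:260,240:400],(738,600),interpolation=cv2.INTER_CUBIC))
E
```

```text
clock: 15.52
position: [587.7, 7.8, 155.0]
ee_rot: [0.705, -0.054, 0.054, -0.705]
contact_force: [0.6, -0.4, -2.6]
gripper_width: 17.2
15.5167 [587.65744495   7.7545266  155.04657192] [ 0.57777044 -0.4273833  -2.63676197] 17.154213714474697 0.005483941686204519
[[ 9.885e-01 -6.000e-04  1.515e-01]
 [-1.515e-01 -1.000e-04  9.885e-01]
 [-5.000e-04 -1.000e+00 -2.000e-04]]
```

View pics/w12a.png

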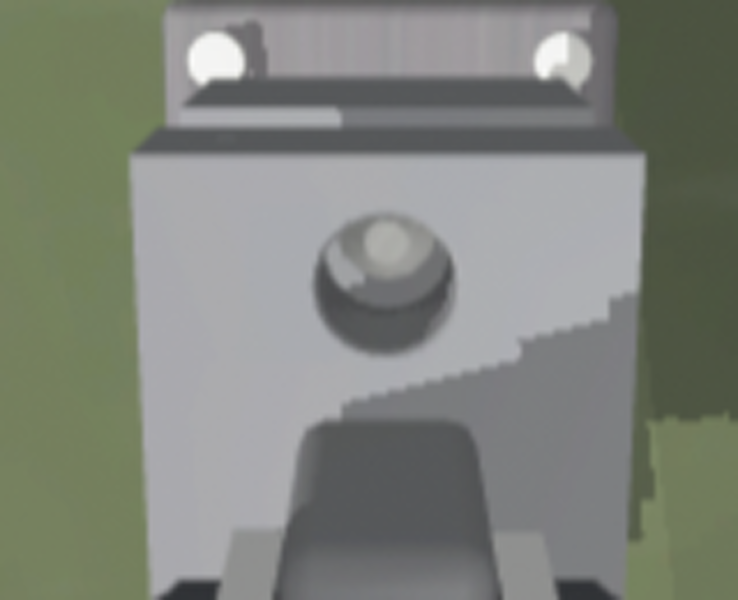

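```bash
python3 - <<'E'
from m import *
rep('w12.npz',155.0-42.9+20,[(131,155),(645,155)],[(181,108),(595,108)],(386,283),(387,242))
E
python3 -m inch '[[0,0,0.3,0,0,0,0],[0,0,0.6,0,0,0,0],[0,0,0.8,0,0,0,0],[0,0,0.8,0,0,0,0]]'
```

```text
up len 49.7 yaw -8.7 centre [587.7   7.6]
lo len 49.7 yaw -8.7 centre [587.9   7.6]
hole c [587.4   7.4]
tip c [587.9   7.5]
clock: 15.9
position: [587.3, 7.7, 146.5]
ee_rot: [0.705, -0.054, 0.053, -0.705]
contact_force: [-0.2, -0.0, -3.2]
gripper_width: 17.5
```

```bash
python3 -m inch '[[0,0,0.2,0,0,0,0],[0,0,0.4,0,0,0,0],[0,0,0.6,0,0,0,0],[0,0,0.6,0,0,0,0]]'; python3 -m inch '[[0,0,0.1,0,0,0,0],[0,0,0.2,0,0,0,0],[0,0,0.2,0,0,0,0],[0,0,0.2,0,0,0,0]]'
```

```text
clock: 16.23
position: [587.5, 7.8, 140.7]
ee_rot: [0.705, -0.054, 0.053, -0.705]
contact_force: [0.4, 0.4, -2.6]
gripper_width: 17.2
clock: 16.57
position: [587.8, 7.8, 139.3]
ee_rot: [0.705, -0.054, 0.054, -0.705]
contact_force: [0.5, 0.4, -2.5]
gripper_width: 17.4
```

```bash
python3 -m inch '[[0,0,0.1,0,0,0,0],[0,0,0.1,0,0,0,0],[0,0,0.1,0,0,0,0]]'; python3 -m inch '[[0,0,0.1,0,0,0,0],[0,0,0.1,0,0,0,0],[0,0,0.1,0,0,0,0]]';  python3 -m inch '[[0,0,0.1,0,0,0,0],[0,0,0.1,0,0,0,0],[0,0,0.1,0,0,0,0]]'
```

```text
clock: 16.82
position: [587.8, 7.8, 138.3]
ee_rot: [0.705, -0.054, 0.054, -0.705]
contact_force: [1.1, 0.1, -2.4]
gripper_width: 17.3
clock: 17.07
position: [588.0, 7.8, 137.9]
ee_rot: [0.705, -0.053, 0.054, -0.705]
contact_force: [0.2, 0.8, 0.3]
gripper_width: 17.4
clock: 17.32
position: [588.1, 7.8, 136.8]
ee_rot: [-0.705, 0.053, -0.054, 0.705]
contact_force: [-1.2, -1.1, 3.0]
gripper_width: 17.3
```

```bash
python3 -m inch '[[0,0,0.1,0,0,0,0],[0,0,0.2,0,0,0,0],[0,0,0.3,0,0,0,0],[0,0,0.4,0,0,0,0],[0,0,0.5,0,0,0,0],[0,0,0.5,0,0,0,0],[0,0,0.5,0,0,0,0]]'; python3 - <<'E'
from h import *
F=[];Z=[]
for i,n in enumerate(('scene','side','wrist','scene','side','wrist')):
    snap(n,f'{n[:2]}13_{i}.png'); s=arm.read_state(); F.append(s['contact_force']);Z.append(s['position'])
print(np.mean(F,0),np.mean(Z,0),np.array(F)[:,2].round(1),np.array(Z)[:,2].round(1),s['clock'])
a=cv2.imread('pics/sc13_0.png')[160:250,300:390];b=cv2.imread('pics/si13_1.png')[150:240,260:350]
cv2.imwrite('pics/13.png',np.hstack([cv2.resize(x,(400,400),interpolation=cv2.INTER_CUBIC) for x in (a,b)]))
E
```

```text
clock: 17.9
position: [588.1, 7.8, 132.2]
ee_rot: [0.705, -0.053, 0.054, -0.705]
contact_force: [-1.4, 0.5, 6.8]
gripper_width: 17.6
[-2.50907875  0.53646342  7.49826946] [588.12830041   7.81364921 132.26078187] [7.9 8.  7.2 6.8 8.  7.1] [132.2 132.3 132.3 132.3 132.3 132.3] 18.2
```

View pics/13.png

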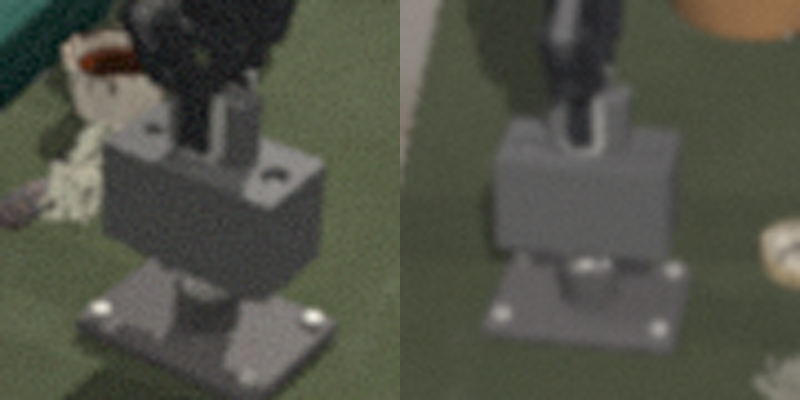

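View pics/wr13_2.png

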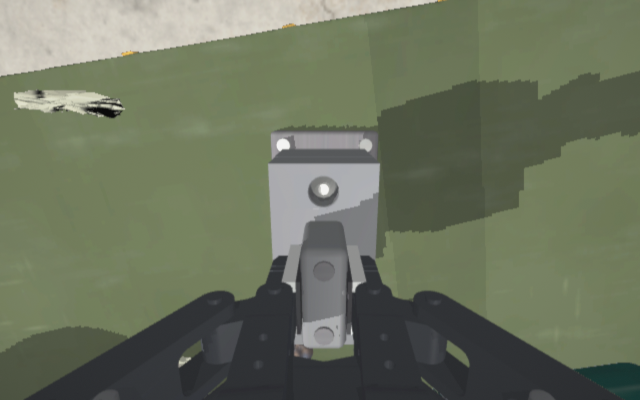

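```bash
python3 -m inch '[[0,0,0.05,0,0,0,0],[0,0,0.1,0,0,0,0],[0,0,0.15,0,0,0,0],[0,0,0.15,0,0,0,0],[0,0,0.15,0,0,0,0],[0,0,0.15,0,0,0,0]]'; python3 - <<'E'
from h import *
F=[];Z=[]
for i,n in enumerate(('scene','side','wrist','scene','side','wrist')):
    snap(n,f'{n[:2]}14_{i}.png'); s=arm.read_state(); F.append(s['contact_force']);Z.append(s['position'])
print(np.mean(F,0),np.mean(Z,0),np.array(F)[:,2].round(1),np.array(Z)[:,2].round(1),s['clock'],s['gripper_width'],R.from_quat(s['ee_rot']).as_matrix().round(4)[2])
a=cv2.imread('pics/sc14_0.png')[160:250,300:390];b=cv2.imread('pics/si14_1.png')[150:240,260:350]
cv2.imwrite('pics/14.png',np.hstack([cv2.resize(x,(400,400),interpolation=cv2.INTER_CUBIC) for x in (a,b)]))
im=cv2.imread('pics/wr14_2.png'); cv2.imwrite('pics/w14a.png',cv2.resize(im[120:220,240:400],(800,500),interpolation=cv2.INTER_CUBIC))
E
```

```text
clock: 18.7
position: [588.1, 7.8, 131.0]
ee_rot: [0.705, -0.053, 0.054, -0.705]
contact_force: [-2.9, -0.7, 8.5]
gripper_width: 17.5
[-2.95445969  0.74686516  8.46981456] [588.14414284   7.8134257  131.04044281] [8.4 8.2 9.  8.6 8.3 8.4] [131.1 131.  131.  131.  131.  131. ] 19.0 17.150756431527395 [ 0.0011 -1.     -0.    ]
```

View pics/14.png

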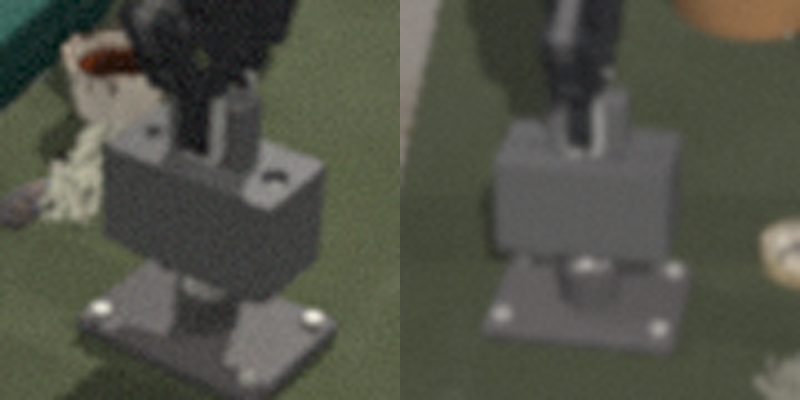

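View pics/w14a.png

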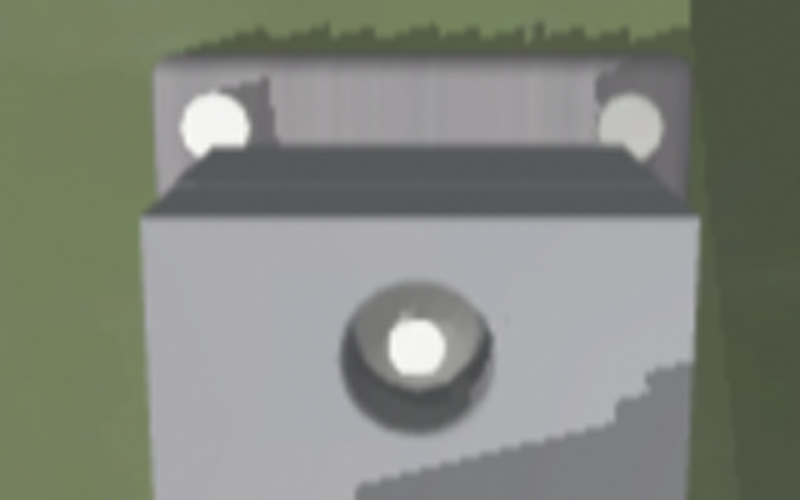

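```bash
python3 -m inch '[[0,0,0.05,0,0,0,0],[0,0,0.05,0,0,0,0],[0,0,0.05,0,0,0,0],[0,0,0.05,0,0,0,0],[0,0,0.05,0,0,0,0]]'; python3 - <<'E'
from h import *
F=[];Z=[]
for i in range(4):
    arm.get_image('side'); s=arm.read_state(); F.append(s['contact_force']);Z.append(s['position'])
print(np.mean(F,0),np.mean(Z,0),s['clock'],s['gripper_width'],abs(s['joint_vel']).max())
print(arm.job_done())
E
```

```text
clock: 19.42
position: [588.1, 7.8, 130.6]
ee_rot: [0.705, -0.053, 0.054, -0.705]
contact_force: [-2.2, -0.3, 9.0]
gripper_width: 17.2
[-3.26449631  0.15411182  9.01934746] [588.15783198   7.81511289 130.6432799 ] 19.6167 17.18958754385723 0.0018529264066852328
the job is handed in; nothing more can be done
None
```

The mould is assembled on the stand and held pressed about half-way down, and I handed the job in at 19.6 s with the gripper still on the rib.

- **Lower half:** I gripped it across its width, set it on the sprung plate and let go. The wrist picture then put its centre within about 0.6 mm of the stand's centre and its yaw within about 0.3° of the foot's.
- **Upper half:** I took it by the rib. Just above the dowels, the wrist picture showed it 1 mm off sideways, so I corrected that. It then slid down with no contact force until the faces met. Afterwards the wide hole sat on the thick dowel, and the joint looked closed in all three views.
- **Press:** The last readings were steady. The push on the hand was 9.0 N, which with the two weights means a plate travel of about 6.9 mm. The drop in tool height since the faces met gives about 7.1 mm.

The two travel figures agree to about 0.2 mm, but both are inferred, since the plate's travel can't be read directly. A sideways force of about 3 N remained at the wrist, which I put down to friction. I didn't touch anything else on the bench.

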